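Release the latched heat key

TASK

One of the four identical heat keys on the bending iron's control box is still latched down and must be let out before the iron is switched on. With a fingertip, tap all four keys lightly, one after the other from left to right as seen from the robot, to feel which one it is, and lift off; then press that key right down and let it come up, so that all four stand up. Do not push any other key more than two thirds of the way down, pick nothing up, and leave everything else on the bench and on the box where it is.

Things in the scene. Friction and masses are not known exactly. Their poses are not given: they have to be found in the camera images.
- console: fixed grey heat-control box for the bending iron, 150 mm deep (its x) by 240 mm wide (its y) by 50 mm high, with an aluminium top plate; origin at the centre of its underside, z up, x away from the robot, y to the left as seen from the robot. The bending iron itself, fixed, 157 mm high, stands behind it to the left, over 150 mm from the keys
- slot1 (a point): key place 1 of 4, counted from the left as seen from the robot (along the box's -y): a fixed point on the box's top plate (50 mm above the bench) at the centre of that place; places are 50 mm apart in a straight row, 25 mm nearer the robot than the middle of the box
- slot2 (a point): key place 2 of 4, counted from the left as seen from the robot (along the box's -y): a fixed point on the box's top plate (50 mm above the bench) at the centre of that place; places are 50 mm apart in a straight row, 25 mm nearer the robot than the middle of the box
- slot3 (a point): key place 3 of 4, counted from the left as seen from the robot (along the box's -y): a fixed point on the box's top plate (50 mm above the bench) at the centre of that place; places are 50 mm apart in a straight row, 25 mm nearer the robot than the middle of the box
- slot4 (a point): key place 4 of 4, counted from the left as seen from the robot (along the box's -y): a fixed point on the box's top plate (50 mm above the bench) at the centre of that place; places are 50 mm apart in a straight row, 25 mm nearer the robot than the middle of the box
- key_a (a joint): how far key a is down, in m: 0 = standing fully up, about 0.004 = latched down, 0.009 = against its stop. A key that is up yields at once (about 1.5 N to start it, 0.5 N more per mm); the latched one gives only beyond about 2.5 N, lets go near its stop at about 6 N, and comes up by itself when the finger is taken away. Which key stands in which place varies
- key_a_base: key a: a 26 mm square ivory key cap in a thin black frame, set in the box; the cap goes straight down; origin on the bench surface right under the middle of the key, turned like the box; the flat top of the cap is 66 mm above the bench (16 mm above the box's plate) when up, 62 mm when latched, 57 mm at its stop
- key_b (a joint): how far key b is down, in m: 0 = standing fully up, about 0.004 = latched down, 0.009 = against its stop. A key that is up yields at once (about 1.5 N to start it, 0.5 N more per mm); the latched one gives only beyond about 2.5 N, lets go near its stop at about 6 N, and comes up by itself when the finger is taken away. Which key stands in which place varies
- key_b_base: key b: a 26 mm square ivory key cap in a thin black frame, set in the box; the cap goes straight down; origin on the bench surface right under the middle of the key, turned like the box; the flat top of the cap is 66 mm above the bench (16 mm above the box's plate) when up, 62 mm when latched, 57 mm at its stop
- key_c (a joint): how far key c is down, in m: 0 = standing fully up, about 0.004 = latched down, 0.009 = against its stop. A key that is up yields at once (about 1.5 N to start it, 0.5 N more per mm); the latched one gives only beyond about 2.5 N, lets go near its stop at about 6 N, and comes up by itself when the finger is taken away. Which key stands in which place varies
- key_c_base: key c: a 26 mm square ivory key cap in a thin black frame, set in the box; the cap goes straight down; origin on the bench surface right under the middle of the key, turned like the box; the flat top of the cap is 66 mm above the bench (16 mm above the box's plate) when up, 62 mm when latched, 57 mm at its stop
- key_d (a joint): how far key d is down, in m: 0 = standing fully up, about 0.004 = latched down, 0.009 = against its stop. A key that is up yields at once (about 1.5 N to start it, 0.5 N more per mm); the latched one gives only beyond about 2.5 N, lets go near its stop at about 6 N, and comes up by itself when the finger is taken away. Which key stands in which place varies
- key_d_base: key d: a 26 mm square ivory key cap in a thin black frame, set in the box; the cap goes straight down; origin on the bench surface right under the middle of the key, turned like the box; the flat top of the cap is 66 mm above the bench (16 mm above the box's plate) when up, 62 mm when latched, 57 mm at its stop
- end_button: loose ebony end button, 24 mm across and 26 mm high, standing on the rear half of the box's top plate; origin under its centre
- awl: loose boxwood-handled awl, 135 mm long, 30 mm thick, lying on the bench by the left end of the box; origin on the bench under its middle, steel point along its x
- rib: loose curved flamed-maple rib on edge, about 120 mm long, 32 mm high, on the bench by the right end of the box; origin on the bench near the middle of the arc
- mould: loose poplar violin mould, about 355 by 200 mm, with spruce corner blocks up to 32 mm high, lying flat far to the right; origin under its middle
- block: loose spare spruce corner block, 30 x 30 x 34 mm, front left; origin under its centre
- jar: loose closed jar, 68 mm across, 85 mm high, front right; origin under its centre
- spool_clamp: loose wooden spool clamp, lying, 110 mm long along its x, 34 mm high, behind the box; origin under its middle

How it is judged:
On the way, in this order (a step that is already met when the one before it is completed fails the run):
1. a fingertip taps the first key from the left; the latched key is still latched (((contact force between the fingers and key_a_base above 0.3 N and horizontal distance between key_a_base and slot1 below 0.012 m) or (contact force between the fingers and key_b_base above 0.3 N and horizontal distance between key_b_base and slot1 below 0.012 m) or (contact force between the fingers and key_c_base above 0.3 N and horizontal distance between key_c_base and slot1 below 0.012 m) or (contact force between the fingers and key_d_base above 0.3 N and horizontal distance between key_d_base and slot1 below 0.012 m)) and value of joint key_b above 0.003 m), for 0.02 s.
2. a fingertip taps the second key from the left; the latched key is still latched (((contact force between the fingers and key_a_base above 0.3 N and horizontal distance between key_a_base and slot2 below 0.012 m) or (contact force between the fingers and key_b_base above 0.3 N and horizontal distance between key_b_base and slot2 below 0.012 m) or (contact force between the fingers and key_c_base above 0.3 N and horizontal distance between key_c_base and slot2 below 0.012 m) or (contact force between the fingers and key_d_base above 0.3 N and horizontal distance between key_d_base and slot2 below 0.012 m)) and value of joint key_b above 0.003 m), for 0.02 s.
3. a fingertip taps the third key from the left; the latched key is still latched (((contact force between the fingers and key_a_base above 0.3 N and horizontal distance between key_a_base and slot3 below 0.012 m) or (contact force between the fingers and key_b_base above 0.3 N and horizontal distance between key_b_base and slot3 below 0.012 m) or (contact force between the fingers and key_c_base above 0.3 N and horizontal distance between key_c_base and slot3 below 0.012 m) or (contact force between the fingers and key_d_base above 0.3 N and horizontal distance between key_d_base and slot3 below 0.012 m)) and value of joint key_b above 0.003 m), for 0.02 s.
4. a fingertip taps the fourth key from the left; the latched key is still latched (((contact force between the fingers and key_a_base above 0.3 N and horizontal distance between key_a_base and slot4 below 0.012 m) or (contact force between the fingers and key_b_base above 0.3 N and horizontal distance between key_b_base and slot4 below 0.012 m) or (contact force between the fingers and key_c_base above 0.3 N and horizontal distance between key_c_base and slot4 below 0.012 m) or (contact force between the fingers and key_d_base above 0.3 N and horizontal distance between key_d_base and slot4 below 0.012 m)) and value of joint key_b above 0.003 m), for 0.02 s.
5. the fingers are off all the keys, and the latched key is still latched (contact force between the fingers and key_a_base below 0.05 N and contact force between the fingers and key_b_base below 0.05 N and contact force between the fingers and key_c_base below 0.05 N and contact force between the fingers and key_d_base below 0.05 N and value of joint key_b above 0.003 m), for 0.05 s.
6. the latched key has been pressed, let go and has come up (value of joint key_b below 0.0015 m), for 0.2 s.
At the end, for the whole second after the job is handed in: All four keys stand up (each less than 1.5 mm down), and every loose thing lies at rest within 15 mm of where it was (value of joint each of key_a, key_b, key_c, key_d below 0.0015 m and distance of each of end_button, awl, rib, mould, block, jar, spool_clamp from where it was at the start of the episode below 0.015 m and linear speed of each of end_button, awl, rib, mould, block, jar, spool_clamp below 0.02 m/s); the robot touches nothing.
It fails at once if a key that was not latched is pushed more than 6.5 mm down (value of joint any of key_a, key_c, key_d above 0.0065 m).
It fails at once if a loose thing is moved, lifted or carried more than 15 mm (not (distance of each of end_button, awl, rib, mould, block, jar, spool_clamp from where it was at the start of the episode below 0.015 m)).
It also fails if it takes over 48 s, if anything falls off the work surface, if the arm or the gripper's body presses on something with over 40 N, if the wrist force passes 120 N, or if a joint passes its speed limit or range.

ROBOT

A 7-joint arm with a two-finger parallel gripper is mounted at the origin on the work surface. World frame = base frame: x ahead of the robot, y to its left, z up, the work surface at z = 0. Lengths are in m, angles in rad, forces in N, time in s.
With the tool pointing down it reaches from about 0.4 to 0.85 m from the base axis. Payload 6.9 kg.
Tool frame: the origin (TCP) lies midway between the tips of the shut fingers; the grasp point (between the pads) lies behind it (ctrl.pinch_z is the z of the grasp point in the tool frame, in m); z points along the fingers, y is the direction in which the jaws open and shut (so a half turn about z gives the same grasp; the last joint's range is limited). The gripper opens to 85 mm and grips with 20 to 120 N. Pads are 22 mm wide; open, the fingers measure 114 mm over their backs; the gripper's body (76 mm by 85 mm) begins 54 mm behind the grasp point. The pads swing forward as they close: fully open they stand 13 mm farther back than shut.
Start: joints at [1.371, 0.507, -0.238, 1.5, 0.126, 1.149, -0.155], TCP at [0.188, -0.596, 0.231] pointing down, gripper open.
Joint ranges: [-3.08, 3.08], [-0.24, 2.05], [-1.43, 1.35], [0, 2.5], [-1.52, 4.66], [0.17, 1.96], [-2.89, 2.89]. Speed limits (rad/s): [2.39, 2.39, 3.14, 3.14, 3.14, 3.14, 3.14].

INTERFACE

Orientations are given as a unit quaternion [w, x, y, z].
In Python, from station import ctrl, get_state, vision, ticket, models gives the robot as it stands. Calls block until the motion is done:
- ctrl.movep(position, orientation): joint-space move of the TCP to a pose.
- ctrl.movel(position, frame=None, max_speed=0.15): straight line of the TCP; frame=None keeps the orientation; max_speed is the mean speed in m/s.
- ctrl.set_joints(angles): joint-space move.
- ctrl.ungrasp() and ctrl.close_gripper(force=None): open the fingers fully, or close them until they stop; force is the grip in N (None keeps the last).
- ctrl.pause(seconds).
- ctrl.ik(position, orientation): joint angles nearest the present ones, or None.
- get_state(): the state.
- vision.grab_frame(name): name is "side" or "top"; returns (picture, depth): 384x512x3 uint8, blue, green, red; 384x512 float32, m along the optical axis (not along the pixel's ray), 0 where there is no reading.
- vision.camera_info(name): a dict with "mtx" (3x3 intrinsics, pixels), "R" (3x3) and "t" (3): a world point X has camera coordinates R X + t. Camera axes: x right, y down, z forward; pixel columns grow to the right and rows downward; lengths in m; the calibration is good to about 2 mm. A picture is of the moment at which its call begins. camera_info takes no time and is no camera call.
A pose or a line that the arm cannot do raises ctrl.Unreachable and nothing moves.
- ticket.close_job(): hands the job in, once; it reports no verdict.
Trained networks look in the newest picture that a camera, given by its name, has taken for a name from the list of things; names that differ only in an ending like _2 or _b are one class to them, and where a whole thing is asked for, a point or a joint stands for the part that bears it (a point fixed in the world has none). Each returns a list of dicts, best first, with "p" (0 to 1); they miss things now and then, are a little off and sometimes report something else, mostly with a low value. They report only what shows in the picture. A call takes as long as a camera call.
- models.recognise(camera, target): "point" ([column, row] in pixels, amid what is visible of it).
- models.masks_of(camera, target): "mask" (384x512 bool, what is visible of it) and "point" ([column, row] in pixels, amid what is visible of it).
The state is a dict: "time": time; "qpos": joint angles; "qd": joint speeds; "tau": joint torques, N m; "tcp_pos": TCP position; "eef_rot": TCP orientation; "contact_force": force on the tool from outside, world axes, zero at the start; "wrist_torque": the same for the moment, N m; "width": finger opening in m.
Only numpy, scipy, OpenCV 4.12 (cv2) and the standard library are available. Lean on these libraries where they do the work, as an engineer would, in place of code of your own. Each camera call takes 0.05 s, during which the arm holds its last target.

## Working session

There is one attempt and no reset: what is moved stays moved. The work goes in short steps, each a Python script; the robot and the scene stay as the last script left them, time stands still between calls to the robot, and variables do not carry over. Pictures are saved under pics/ and viewed, and the job is handed in when it is done.

```bash
ls; mkdir -p pics; python3 - <<'E'
from station import ctrl, get_state, vision, ticket, models
import cv2, numpy as np
s=get_state(); print(s)
for n in ("top","side"):
    im,d=vision.grab_frame(n); cv2.imwrite(f"pics/{n}0.png",im); np.save(f"pics/{n}0.npy",d)
    ci=vision.camera_info(n); print(n,ci)
    for t in ("key_a_base","console"):
        for r in models.masks_of(n,t)[:6]: print(n,t,round(r["p"],2),np.round(r["point"],1),r["mask"].sum())
E
```

```text
pics
{'time': 0.0, 'qpos': array([ 1.37051095,  0.50839357, -0.23752598,  1.50114025,  0.12571319,
        1.14889219, -0.15476838]), 'qd': array([-0.00196282, -0.00056034, -0.00161589,  0.00030572, -0.00164497,
       -0.00096921, -0.00162437]), 'tau': array([ 9.67068736e-04, -6.20606589e+01, -2.18585238e+00, -2.49656135e+01,
        1.29035645e-02,  1.22250241e-02, -1.88864612e-05]), 'tcp_pos': array([ 0.18792193, -0.59555022,  0.23039254]), 'eef_rot': array([-9.06977246e-04,  9.88329962e-01,  1.52325433e-01, -1.59331751e-04]), 'contact_force': array([-0.08181093, -0.50470499, -0.75600267]), 'wrist_torque': array([-0.06917864,  0.03117132,  0.04272453]), 'width': 0.08560671987647324}
top {'mtx': array([[404.19529626,   0.        , 258.07296123],
       [  0.        , 404.19529626, 199.70825525],
       [  0.        ,   0.        ,   1.        ]]), 'R': array([[-0.0233886 , -0.99972545,  0.00141695],
       [-0.99790347,  0.02326038, -0.06039559],
       [ 0.06034605, -0.00282655, -0.99817351]]), 't': array([-0.02580794,  0.55295212,  1.41543206])}
top key_a_base 0.52 [268.1 204.8] 78
top console 0.97 [247.2 195.3] 2709
top console 0.25 [145.3 270.6] 98
side {'mtx': array([[372.32687774,   0.        , 258.83941767],
       [  0.        , 372.32687774, 189.28722354],
       [  0.        ,   0.        ,   1.        ]]), 'R': array([[-0.98983769, -0.1408386 , -0.01964287],
       [-0.06610444,  0.57802955, -0.8133339 ],
       [ 0.12590297, -0.80377007, -0.58146549]]), 't': array([0.52320172, 0.12320958, 1.07658434])}
side key_a_base 0.42 [261.4 193.3] 73
side console 0.78 [244.8 219.9] 2614
```

```bash
python3 - <<'E'
import cv2
a=cv2.imread("pics/top0.png"); b=cv2.imread("pics/side0.png")
cv2.imwrite("pics/top0c.png",cv2.resize(a[140:270,170:330],None,fx=4.5,fy=4.5,interpolation=cv2.INTER_CUBIC))
cv2.imwrite("pics/side0c.png",cv2.resize(b[150:280,170:330],None,fx=4.5,fy=4.5,interpolation=cv2.INTER_CUBIC))
E
```

```text
(no output)
```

View pics/top0.png

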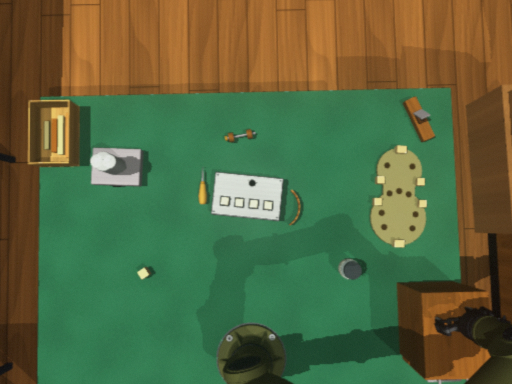

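View pics/side0.png

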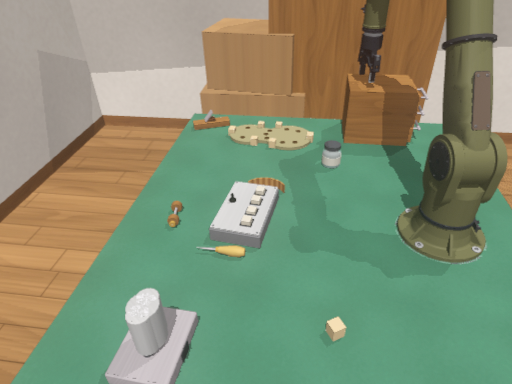

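```bash
sleep 1
```

```text
(no output)
```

View pics/top0c.png

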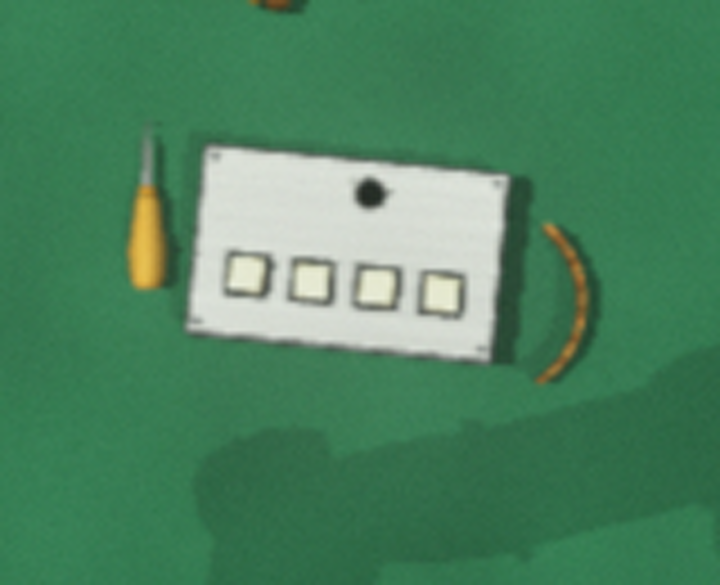

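View pics/side0c.png

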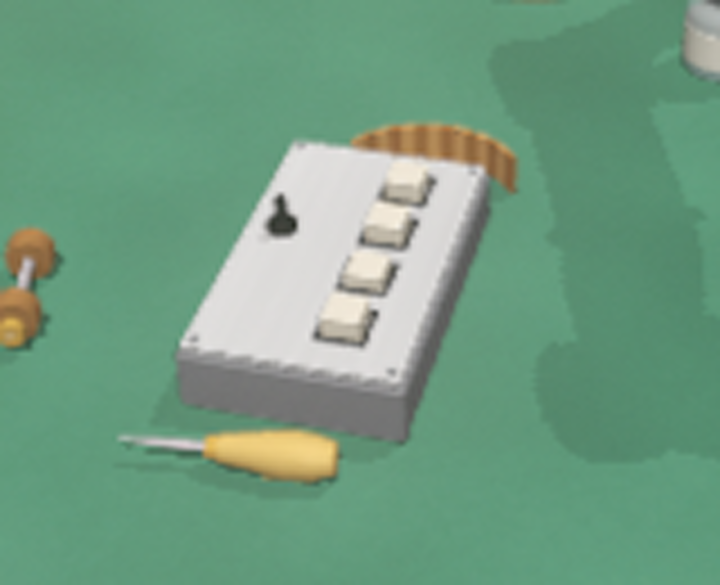

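The top view shows the box with four ivory caps at about (224,201), (239,202), (254,204) and (268,205). The button is behind them at about (252,183). The awl is at the left end and the rib at the right. Next I'll segment the caps in both views and triangulate their positions.

```bash
cat > h.py <<'E'
import numpy as np, cv2
from station import vision
def plane(n,uv,z):
    c=vision.camera_info(n); R,t=c["R"],c["t"]; o=-R.T@t
    d=R.T@np.linalg.inv(c["mtx"])@np.array([uv[0],uv[1],1.]); return o+d*(z-o[2])/d[2]
def proj(n,X):
    c=vision.camera_info(n); p=c["mtx"]@(c["R"]@np.asarray(X)+c["t"]); return p[:2]/p[2]
E
python3 - <<'E'
from h import *
from station import models
im=cv2.imread("pics/top0.png"); 
lab=cv2.cvtColor(im,cv2.COLOR_BGR2HSV)
sub=lab[175:225,205:290]
# plate mask: low saturation bright
plate=((lab[...,1]<75)&(lab[...,2]>120)).astype(np.uint8); m=np.zeros_like(plate); m[165:225,205:290]=plate[165:225,205:290]
n,L,st,ce=cv2.connectedComponentsWithStats(m); i=1+st[1:,4].argmax(); pts=cv2.findNonZero((L==i).astype(np.uint8))
h=cv2.convexHull(pts); r=cv2.minAreaRect(h); print(r)
bp=np.array([plane("top",p,0.05)[:2] for p in cv2.boxPoints(r)]); print(bp.round(4), bp.mean(0).round(4), [np.linalg.norm(bp[k]-bp[k-1]).round(3) for k in range(4)])
# caps: warm pixels
for nm,im,box in (("top",im,(190,215,215,280)),("side",cv2.imread("pics/side0.png"),(180,235,235,275))):
    f=im.astype(int); c=((f[...,2]-f[...,0]>12)&(f[...,0]>110)).astype(np.uint8); q=np.zeros_like(c); r0,r1,c0,c1=box; q[r0:r1,c0:c1]=c[r0:r1,c0:c1]
    n,L,st,ce=cv2.connectedComponentsWithStats(q)
    for k in range(1,n):
        if st[k,4]>10: print(nm,ce[k].round(1),st[k,4],plane(nm,ce[k],0.066).round(4))
d=np.load("pics/top0.npy"); print(d[195:210,222:272:7].round(3)[::5])
E
```

```text
((246.4307098388672, 195.69308471679688), (68.45855712890625, 42.28907775878906), 5.710593223571777)
[[ 0.5069  0.1275]
 [ 0.6528  0.1105]
 [ 0.6235 -0.1255]
 [ 0.478  -0.107 ]] [0.5653 0.0014] [np.float64(0.236), np.float64(0.147), np.float64(0.238), np.float64(0.147)]
top [224.5 200.4] 61 [0.5495 0.0764 0.066 ]
top [238.6 201.7] 59 [0.5439 0.0283 0.066 ]
top [253.4 203.4] 62 [ 0.5371 -0.0223  0.066 ]
top [267.6 204.9] 67 [ 0.5308 -0.0707  0.066 ]
side [258.2 193. ] 196 [ 0.535  -0.0397  0.066 ]
side [251.3 209.8] 78 [0.5431 0.0439 0.066 ]
side [246.1 219.9] 103 [0.5501 0.0899 0.066 ]
[[1.404 1.399 1.403 1.396 1.399 1.403 1.402 1.4  ]
 [1.381 1.403 1.387 1.387 1.4   1.377 1.401 1.396]
 [1.396 1.396 1.383 1.406 1.383 1.385 1.401 1.385]]
```

```bash
cat >> h.py <<'E'
YAW=-0.124
C=np.array([0.5404,0.0037]); U=np.array([np.sin(YAW),-np.cos(YAW)])
KEYS=[C+U*0.05*(k-1.5) for k in range(4)]
Q=[0,np.cos(YAW/2),np.sin(YAW/2),0]
E
python3 - <<'E'
from h import *
from station import ctrl,get_state
print(np.round(KEYS,4))
for k in KEYS:
    for z in (0.15,0.057): 
        q=ctrl.ik([*k,z],Q); print(None if q is None else np.round(q,2))
ctrl.close_gripper(); s=get_state(); print(s["time"],s["tcp_pos"],s["width"])
ctrl.movep([*KEYS[0],0.15],Q); s=get_state(); print(s["time"],s["tcp_pos"],s["eef_rot"],s["contact_force"])
ctrl.movel([*KEYS[0],0.076],max_speed=0.08); s=get_state(); print(s["time"],s["tcp_pos"])
for n in ("top","side"):
    im,d=vision.grab_frame(n); cv2.imwrite(f"pics/{n}1.png",cv2.resize(im[120:280,150:350],None,fx=4,fy=3.75,interpolation=cv2.INTER_CUBIC))
for i in range(4):
    ctrl.pause(0.05); s=get_state(); print(s["time"],s["tcp_pos"],s["contact_force"])
E
```

```text
[[ 0.5497  0.0781]
 [ 0.5435  0.0285]
 [ 0.5373 -0.0211]
 [ 0.5311 -0.0707]]
[ 0.18  0.52 -0.55  1.8   0.33  0.92 -2.22]
[ 0.04  0.61 -0.34  1.9   0.31  0.68 -2.19]
[ 0.24  0.5  -0.51  1.83  0.3   0.89 -2.1 ]
[ 0.12  0.6  -0.32  1.93  0.3   0.66 -2.09]
[ 0.28  0.48 -0.43  1.84  0.25  0.87 -1.96]
[ 0.17  0.59 -0.26  1.94  0.24  0.64 -1.95]
[ 0.34  0.47 -0.37  1.85  0.22  0.86 -1.83]
[ 0.24  0.58 -0.23  1.95  0.21  0.63 -1.82]
1.0667 [ 0.18812457 -0.59599867  0.2312925 ] -5.8493884656173e-05
3.7833 [0.54988577 0.07713908 0.14996692] [ 2.32105729e-04  9.98035557e-01 -6.26496023e-02  2.04084709e-05] [ 0.4630266  -0.4992176  -0.22574406]
4.8583 [0.55002176 0.07828674 0.07646023]
5.0083 [0.55001064 0.07816094 0.07652552] [-0.5148743   0.15101359  0.14132234]
5.0583 [0.54996344 0.07815099 0.07647795] [0.01917068 0.26420283 0.03210489]
5.1083 [0.5498948  0.07811769 0.07636864] [ 1.18567241 -0.71907355  0.37702888]
5.1583 [0.54986564 0.07810066 0.0763336 ] [ 0.52447662  0.60500207 -0.56877099]
```

View pics/top1.png

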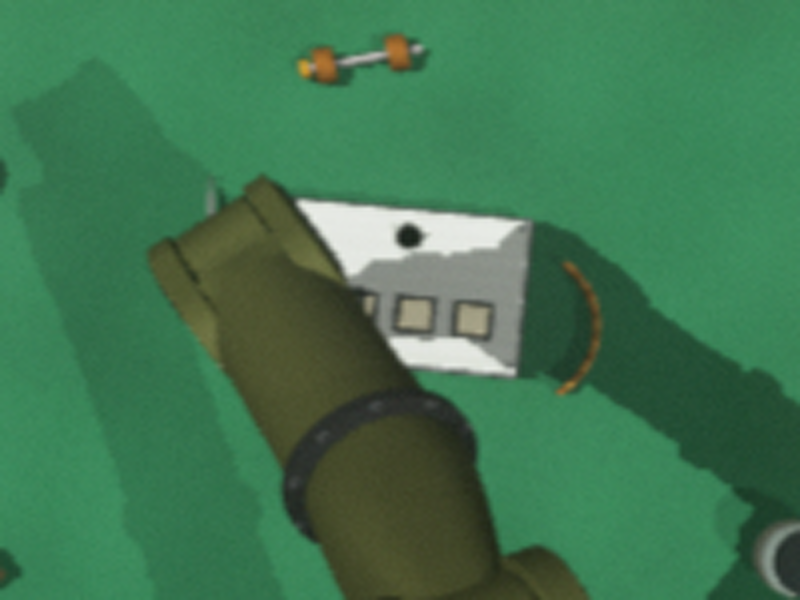

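View pics/side1.png

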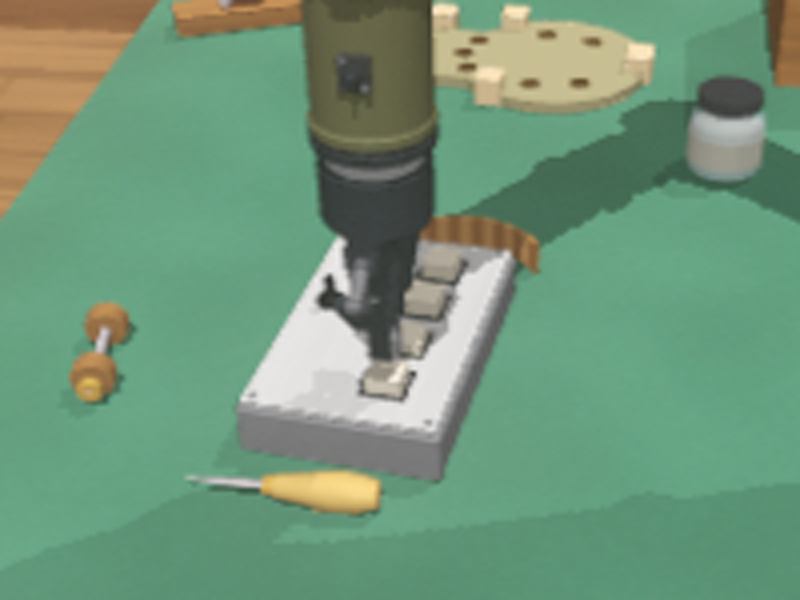

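The side view shows the shut fingertip just above the middle of key 1's cap at crop (382,360), with the button clear. The top view confirms nothing else is touched. The force reading is noisy by about 0.5 N, so I'll average it at each 1 mm step.

```bash
cat >> h.py <<'E'
from station import ctrl,get_state
def avg(n=6,dt=0.02):
    f=[];z=[]
    for _ in range(n):
        ctrl.pause(dt); s=get_state(); f.append(s["contact_force"][2]); z.append(s["tcp_pos"][2])
    return np.mean(f),np.mean(z)
def tap(k):
    xy=KEYS[k]
    s=get_state()
    if np.linalg.norm(s["tcp_pos"][:2]-xy)>0.005: ctrl.movel([*xy,0.078],max_speed=0.08)
    ctrl.movel([*xy,0.070],max_speed=0.03); b,z=avg(10); print("key",k+1,"base %.2f z %.4f t %.2f"%(b,z,get_state()["time"]))
    for zt in (0.0675,0.065,0.064,0.063,0.062,0.0613,0.0607):
        ctrl.movel([*xy,zt],max_speed=0.02); f,z=avg(); print("  cmd %.4f z %.4f dF %.2f"%(zt,z,f-b))
        if f-b>1.3: break
    print("  xy err",(get_state()["tcp_pos"][:2]-xy).round(4))
    ctrl.movel([*xy,0.078],max_speed=0.06); print("  t",get_state()["time"])
E
python3 -c "
from h import *
tap(0)"
```

```text
key 1 base -0.06 z 0.0699 t 5.67
  cmd 0.0675 z 0.0674 dF -0.09
  cmd 0.0650 z 0.0651 dF 1.64
  xy err [0.0003 0.0001]
  t 6.7917
```

```bash
python3 -c "
from h import *
for k in (1,2,3): tap(k)"
```

```text
key 2 base 0.25 z 0.0699 t 8.15
  cmd 0.0675 z 0.0674 dF -0.32
  cmd 0.0650 z 0.0649 dF -0.17
  cmd 0.0640 z 0.0640 dF 0.01
  cmd 0.0630 z 0.0630 dF -0.40
  cmd 0.0620 z 0.0621 dF 2.52
  xy err [0.0001 0.    ]
  t 10.3667
key 3 base 0.07 z 0.0699 t 11.72
  cmd 0.0675 z 0.0675 dF -0.41
  cmd 0.0650 z 0.0651 dF 1.85
  xy err [0.0003 0.    ]
  t 12.8417
key 4 base 0.14 z 0.0699 t 14.20
  cmd 0.0675 z 0.0675 dF -0.23
  cmd 0.0650 z 0.0651 dF 1.91
  xy err [ 0.0003 -0.    ]
  t 15.3167
```

Key 2 is the latched one. Its first contact was at 62 mm, and the other three touched above 65 mm. Now I'll press it home.

```bash
python3 -c "
from h import *
xy=KEYS[1]
ctrl.movel([*xy,0.078],max_speed=0.08)
ctrl.movel([*xy,0.070],max_speed=0.03); b,z=avg(10)
for zt in (0.061,0.0585,0.0575,0.057,0.0565,0.056):
    ctrl.movel([*xy,zt],max_speed=0.02); f,z=avg(); print('  cmd %.4f z %.4f dF %.2f'%(zt,z,f-b))
    if f-b>12: break
ctrl.movel([*xy,0.078],max_speed=0.04); ctrl.pause(0.4)
# feel the key again, lightly: up -> contact by 65 mm
ctrl.movel([*xy,0.070],max_speed=0.03); b,z=avg(10)
for zt in (0.0675,0.065):
    ctrl.movel([*xy,zt],max_speed=0.02); f,z=avg(); print(' check cmd %.4f z %.4f dF %.2f'%(zt,z,f-b))
ctrl.movel([*xy,0.078],max_speed=0.04)
ctrl.movel([*xy,0.18],max_speed=0.12); print(get_state()['time'])
"
```

```text
cmd 0.0610 z 0.0611 dF 2.45
  cmd 0.0585 z 0.0585 dF 2.97
  cmd 0.0575 z 0.0576 dF 7.57
  cmd 0.0570 z 0.0575 dF 8.04
  cmd 0.0565 z 0.0572 dF 10.47
  cmd 0.0560 z 0.0571 dF 14.49
 check cmd 0.0675 z 0.0675 dF 0.26
 check cmd 0.0650 z 0.0652 dF 2.00
23.6833
```

Key 2 came up: it now touches at 65 mm with 2.0 N, like the others. I'll clear the arm and look.

```bash
python3 - <<'E'
from h import *
ctrl.set_joints([1.371,0.507,-0.238,1.5,0.126,1.149,-0.155])
s=get_state(); print(s["time"],s["tcp_pos"],s["contact_force"])
for n in ("top","side"):
    im,d=vision.grab_frame(n); cv2.imwrite(f"pics/{n}2.png",im)
    a=cv2.imread(f"pics/{n}0.png"); df=cv2.absdiff(cv2.GaussianBlur(a,(3,3),0),cv2.GaussianBlur(im,(3,3),0)).max(2)
    print(n,"changed px >40:",[(x,y) for y,x in np.argwhere(df>40)][:15],(df>40).sum())
im=[cv2.resize(cv2.imread(f"pics/{n}2.png")[r:r+130,170:330],(400,325),interpolation=cv2.INTER_CUBIC) for n,r in (("top",140),("side",150))]
cv2.imwrite("pics/end.png",np.hstack(im))
E
```

```text
26.2333 [ 0.18925423 -0.59563617  0.23163436] [-0.70000556  0.14589012  0.48091142]
top changed px >40: [(np.int64(466), np.int64(307)), (np.int64(481), np.int64(307)), (np.int64(482), np.int64(307)), (np.int64(483), np.int64(307)), (np.int64(484), np.int64(307)), (np.int64(465), np.int64(308)), (np.int64(466), np.int64(308)), (np.int64(467), np.int64(308)), (np.int64(468), np.int64(308)), (np.int64(481), np.int64(308)), (np.int64(482), np.int64(308)), (np.int64(483), np.int64(308)), (np.int64(484), np.int64(308)), (np.int64(485), np.int64(308)), (np.int64(486), np.int64(308))] 328
side changed px >40: [(np.int64(360), np.int64(48)), (np.int64(361), np.int64(48)), (np.int64(362), np.int64(48)), (np.int64(360), np.int64(49)), (np.int64(361), np.int64(49)), (np.int64(362), np.int64(49)), (np.int64(360), np.int64(50)), (np.int64(361), np.int64(50)), (np.int64(362), np.int64(50)), (np.int64(359), np.int64(51)), (np.int64(360), np.int64(51)), (np.int64(361), np.int64(51)), (np.int64(362), np.int64(51)), (np.int64(360), np.int64(52)), (np.int64(361), np.int64(52))] 261
```

View pics/end.png

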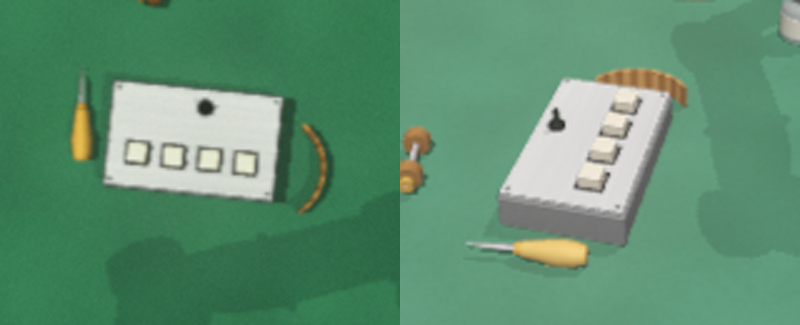

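The final picture shows all four caps standing alike (top row at about (137,152) to (245,163)), with button, awl, rib and clamp where they were. Most of the pixels listed as changed are at the gripper, which is now shut.

```bash
python3 -c "
from station import ticket
ticket.close_job()"
```

```text
the job is handed in; nothing more can be done
```

I let out the latched key, the second from the left, and handed the job in; the robot's clock read about 26 s, and closing the job gives no verdict.

- **Tapping:** I tapped all four keys from left to right with the shut fingertips. Keys 1, 3 and 4 already pushed back with 1.6–1.9 N at 65 mm. Key 2 gave nothing until 62 mm, then 2.5 N.
- **Pressing:** After lifting off, I pressed key 2 down to its stop at about 57 mm, with up to 14.5 N, and lifted away. A light re-tap met 2.0 N at 65 mm, the same as the others, so it stands up.
- **Final look:** I put the arm back in its start pose. In the last pictures all four caps look alike, and the button, awl, rib and clamp by the box look unmoved. I listed only the first few changed pixels per camera, and those are at the gripper, which is now shut. I did not check the mould, block and jar separately. No check failed or disagreed.

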